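# Turn a bun out of its baking mould onto its board

## Task

A bun was baked top-down in the footed mould, and its wooden board covers the mouth, locked on by a steel sleeve round the two handles. Turn mould and board over together, closed and without letting them slam down, so that the board stands on the counter with the mould upside down on it. Then slide the sleeve outward off the mould's handle and lift the mould off, leaving the bun right way up on the board, and stand the mould on the counter clear of the board; leave the shakers, jar and bell where they are.

Things in the scene. Friction and masses are not known exactly. Their poses are not given: they have to be found in the camera images.
- mould: Dark cast-iron mould, 0.42 kg, loose. Origin: centre of the foot's underside; z points out of its mouth (down once turned over). Solid round foot 60 mm across, z=0 to 16, then a bowl 80 mm across at z=16, widening to 100 mm at the rim, z=88; wall 4 mm, inner floor z=20. Upside down, the foot is on top and can be gripped across its 60 mm, clear of the bowl's 80 mm shoulder.
- mould_handle (a point): Point on the mould's one flat handle, on its centre line, 90 mm along the mould's -x from its axis, at its z=68. The handle is 26 mm wide (along y), 14 mm thick (z=61 to 75) and ends 112 mm from the axis, so it is shorter than the board's handle above it. Tipped over without slipping the pair comes to stand 210 mm further along its start +x (to the robot's left).
- board: Loose square wooden board, 0.28 kg, the mould's cover at the start. Origin: centre of its face that is underneath at the start; z points to its back (down once turned over). 132 x 132 x 27 mm (z=0 to 27), four rubber feet at the corners to z=33. A round recess 106 mm wide, 12 mm deep in the z=0 face takes the mould's rim: board origin at the mould's z=76, closed pair 109 mm high.
- board_handle (a point): Point to pinch on the board's handle, 145 mm along the board's -x from its centre, at its z=7.5. The handle is 26 mm wide (along y), 15 mm thick (z=0 to 15), solid to 166 mm from the centre; free to pinch from 115 mm on. A light pinch from both sides (10 to 15 N) lets the pair swing between the fingers as the handle is carried up and over while the far edge stays on the counter.
- keeper (a joint): Slide of the steel sleeve round both handles, 0 = shut (it ties the mould's handle to the board's), up to 0.044 m = slid outward along the board's handle; beyond 0.040 the mould's handle is free. About 1 N of friction; stays where it is left.
- keeper_grip (a point): Centre of the sleeve: 34 mm long, 35 mm wide across the handles, 37 mm tall. When shut it is 90 mm along the board's -x from its centre; 1.5 mm of play round the handles. Once turned over it stands 14 to 52 mm above the counter, this point at 34 mm.
- bun: Round brown bun, 72 x 77 mm, 66 mm high, 30 g, hidden in the closed mould, top-down. Origin: centre of its underside; z points to its domed top. It fills the mould to 3 mm below the board and drops that far when turned over.
- flour_shaker: Metal flour shaker, 69 mm across, 118 mm tall, standing loose at the left. Origin: centre of its underside, z up.
- sugar_shaker: Slim white sugar shaker with a nozzle, 60 mm across, 122 mm tall, standing loose at the left. Origin: centre of its underside, z up.
- bell: Counter bell, 84 mm across, 63 mm tall, loose at the right. Origin: centre of its underside, z up.
- jam_jar: Jam jar with an orange filling and a pale lid, 59 mm across, 66 mm tall, loose at the right. Origin: centre of its underside, z up.
Not all that is in view belongs to the job. Of the things that look like the mould, the larger one is meant.

How it is judged:
By the outcome, as a careful person would: the job done as asked, in the order asked, and still so for the second after the job is handed in, with the robot touching nothing.
It also fails if it takes over 72 s, if anything falls off the work surface, if the arm or the gripper's body presses on something with over 40 N, if the wrist force passes 120 N, or if a joint passes its speed limit or range.

## Robot

A 7-joint arm with a two-finger parallel gripper is mounted at the origin on a cart in front of the work surface, level with it; the furniture and walls round the work are solid. World frame = base frame: x ahead of the robot, y to its left, z up, the work surface at z = 0. Lengths are in m, angles in rad, forces in N, time in s.
With the tool pointing down it reaches from about 0.4 to 0.875 m from the base axis. Payload 6.5 kg.
Tool frame: the origin (TCP) lies at the very end of the fingers, on their centre line; the grasp point (between the pads) lies 19 mm behind it; z points along the fingers, y is the line along which they close (so a half turn about z gives the same grasp; the last joint's range is limited). The gripper opens to 85 mm and grips with 20 to 120 N. Pads are 22 mm wide; open, the fingers measure 114 mm over their backs; the gripper's body (76 mm by 85 mm) begins 54 mm behind the grasp point. The pads swing forward as they close: fully open they stand 13 mm farther back than shut.
Start: joints at [1.154, 0.536, -0.004, 1.538, 0.003, 1.067, -0.071], TCP at [0.223, -0.61, 0.231] pointing down, gripper open.
Joint ranges: [-2.7, 2.7], [-0.37, 2.16], [-1.27, 1.26], [0.24, 2.4], [-1.31, 4.45], [0.19, 1.91], [-2.76, 2.76]. Speed limits (rad/s): [2.39, 2.39, 3.14, 3.14, 3.14, 3.14, 3.14].

## Interface

Orientations are given as a unit quaternion [x, y, z, w].
In Python, from plant import r, vision gives the robot as it stands. The module is installed in compiled form; this text tells all that it offers.
- The arm moves only by the tool move_arm, never from a script. Its argument "plan" is a list of rows, each a list of 5 numbers: the opening, from -1 (shut) to 1 (fully open), then the shift along the tool's x, y, z in cm, then the turn about the tool's z in degrees. A call has 1 to 5 rows; each row is the pose to reach, as a shift and turn from the pose commanded when the call began, along the tool's axes at that moment; what a row does not reach only later rows make up. A row lasts 1/10 s, in which the tool goes at most 50 mm and 8.59 degrees, less where a joint would pass 70% of its speed; a pose out of reach is approached as far as the arm can. A call with a gripper value outside its range is refused whole. The fingers move at their own pace and stop on an object; "squeeze" is the grip in N (left out, the last holds). Time passes only in rows, so rows that repeat a pose let the fingers close. It gives the time, the measured TCP pose, the force, the opening and the grip force at its end, in the units of the state.
- r.state(): the state, without advancing time (a new reading comes with each control period).
- vision.get_image(name): name is "scene" or "top" or "wrist"; returns the picture (480x640x3 uint8, blue, green, red); there is no depth.
- vision.camera_params(name): a dict with "fx", "fy", "cx", "cy" (pixels), "origin" and "orientation" of the camera in the world; the wrist camera has in their place "tool_from_camera" (4x4, takes a point from camera to tool coordinates, whose origin is the TCP and whose axes are the flange's). Camera axes: x right, y down, z forward; pixel columns grow to the right and rows downward; lengths in m; the calibration is good to about 2 mm. A picture is of the moment at which its call begins: read the wrist's pose just before it. camera_params takes no time and is no camera call.
- r.job_done(): hands the job in; it is judged then, once.
Trained networks look in the newest picture that a camera, given by its name, has taken for a name from the list of things; names that differ only in an ending like _2 or _b are one class to them, and where a whole thing is asked for, a point or a joint stands for the part that bears it (a point fixed in the world has none). Each returns a list of dicts, best first, with "conf" (0 to 1); they miss things now and then, are a little off and sometimes report something else, mostly with a low value. They report only what shows in the picture. A call takes as long as a camera call. They do not tell look-alikes from the thing itself.
- vision.silhouettes(camera, thing): "mask" (480x640 bool, what is visible of it) and "box" ([centre column, centre row, width, height] in pixels, round what is visible of it).
The state is a dict: "t": time; "joints": joint angles; "joint_vel": joint speeds; "tau": joint torques, N m; "tool_pos": TCP position; "ee_rot": TCP orientation; "ft_force": force on the tool from outside, world axes, zero at the start; "wrist_torque": the same for the moment, N m; "opening": opening from 0.0 (shut) to 1.0 (fully open); "finger_force": force on a finger pad.
Only numpy, scipy, OpenCV 4.12 (cv2) and the standard library are available. Lean on these libraries where they do the work, as an engineer would, in place of code of your own. Each camera call takes 0.05 s, during which the arm holds its last target. There are 200 camera calls.

## Working session

There is one attempt and no reset: what is moved stays moved. The work goes in short steps, Python scripts to look and compute and a tool call to move; the robot and the scene stay as the last step left them, time stands still between calls to the robot, and variables do not carry over. Pictures are saved under pics/ and viewed, at most 11 in all, crops included, and the job is handed in when it is done.

Besides the shell and the picture viewer there is one more tool, called after "Emit:" as name(argument=value, ...), one argument or row to a line, values as JSON. move_arm: Moves the arm, as the interface text tells. Its arguments: {"type":"object","properties":{"plan":{"type":"array"},"squeeze":{"type":"number"}},"required":["plan"]}

```bash
mkdir -p pics; ls
python3 - <<'E'
from plant import r, vision
import cv2, numpy as np
s=r.state(); print({k:np.round(v,3).tolist() for k,v in s.items()})
a=vision.get_image("scene"); b=vision.get_image("top")
cv2.imwrite("pics/s.png",a); cv2.imwrite("pics/t.png",b)
for c in("scene","top","wrist"): print(c,vision.camera_params(c))
for t in("mould","board","keeper","flour_shaker","sugar_shaker","bell","jam_jar"):
  for c in("top","scene"):
    print(t,c,[(round(d["conf"],2),np.round(d["box"]).tolist()) for d in vision.silhouettes(c,t)][:3])
E
```

```text
pics
{'t': 0.0, 'joints': [1.154, 0.537, -0.004, 1.539, 0.003, 1.067, -0.071], 'joint_vel': [0.001, -0.0, -0.001, 0.001, 0.002, -0.001, 0.0], 'tau': [-0.001, -58.342, 1.048, -25.911, 0.012, 0.01, 0.0], 'tool_pos': [0.223, -0.61, 0.23], 'ee_rot': [0.985, 0.175, -0.0, -0.001], 'ft_force': [0.229, -0.037, 0.836], 'wrist_torque': [0.062, 0.001, 0.005], 'finger_force': 0.0, 'opening': 1.0}
scene {'fx': 528.0686502592312, 'fy': 528.0686502592312, 'cx': 311.6581958568548, 'cy': 235.6973589075192, 'origin': array([-0.6040414 , -1.01889419,  0.80002087]), 'orientation': array([ 0.77409409, -0.34696438,  0.20242477, -0.48930386])}
top {'fx': 614.4510166988465, 'fy': 614.4510166988465, 'cx': 314.04132546236406, 'cy': 239.01913657550864, 'origin': array([-0.0201576 , -0.24036664,  1.90469046]), 'orientation': array([ 0.8251267 , -0.54740262,  0.07514977, -0.11776591])}
wrist {'fx': 359.5544145770964, 'fy': 359.5544145770964, 'cx': 320.2543080878557, 'cy': 239.86940750383374, 'tool_from_camera': array([[-2.34921055e-04, -9.45885237e-01, -3.24501254e-01,
         8.33582618e-02],
       [ 9.999996
[... 352 characters left out ...]
64.0, 41.0, 15.0])]
board top [(0.88, [344.0, 246.0, 77.0, 52.0]), (0.38, [161.0, 208.0, 28.0, 24.0])]
board scene [(0.97, [335.0, 245.0, 76.0, 42.0])]
keeper top [(0.54, [357.0, 259.0, 15.0, 15.0])]
keeper scene [(0.61, [350.0, 255.0, 17.0, 15.0])]
flour_shaker top [(0.92, [174.0, 171.0, 29.0, 31.0])]
flour_shaker scene [(0.74, [222.0, 201.0, 19.0, 32.0])]
sugar_shaker top [(0.92, [162.0, 210.0, 26.0, 21.0]), (0.42, [359.0, 259.0, 14.0, 14.0])]
sugar_shaker scene []
bell top [(0.6, [464.0, 300.0, 26.0, 25.0])]
bell scene [(0.96, [460.0, 314.0, 33.0, 25.0])]
jam_jar top [(0.88, [454.0, 266.0, 20.0, 20.0])]
jam_jar scene [(0.59, [455.0, 287.0, 25.0, 30.0]), (0.19, [333.0, 263.0, 42.0, 15.0])]
```

Run:
```python
import cv2,numpy as np
b=cv2.imread("pics/t.png"); a=cv2.imread("pics/s.png")
c=cv2.resize(b[150:330,130:500],None,fx=2.15,fy=2.15,interpolation=cv2.INTER_CUBIC)
cv2.imwrite("pics/t2.png",c)
c=cv2.resize(a[170:350,190:490],None,fx=2.6,fy=2.6,interpolation=cv2.INTER_CUBIC)
cv2.imwrite("pics/s2.png",c)
```

```text
(no output)
```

View pics/t2.png

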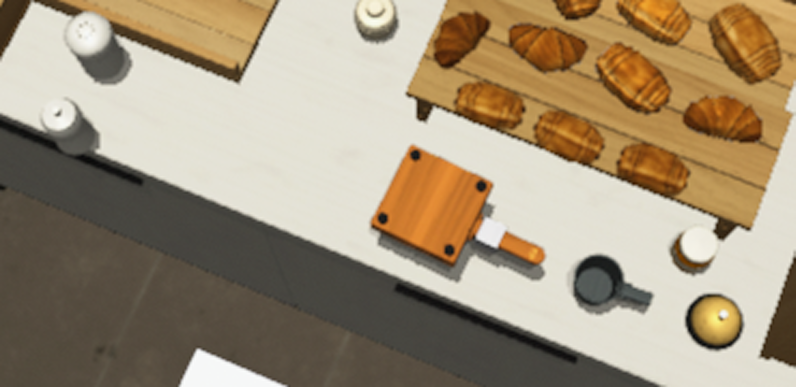

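View pics/s2.png

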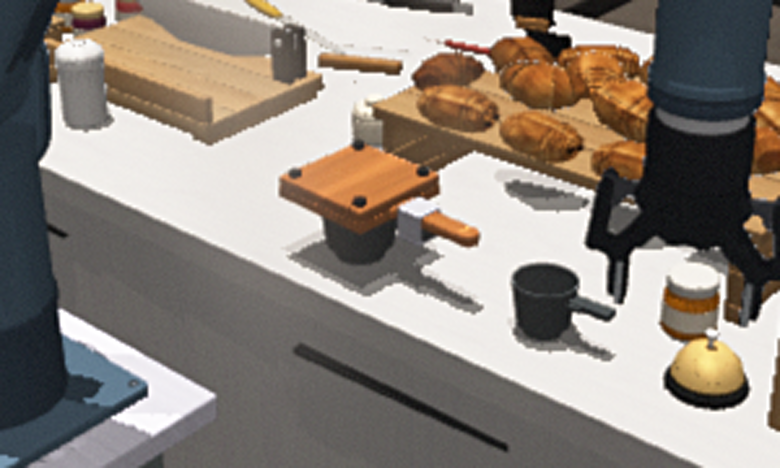

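The top picture shows the board on the mould with its feet at zoomed px (415,155), (481,186), (449,250) and (382,218), the sleeve at (490,235) and the handle end at (538,254). The small look-alike pan is at (600,280) and the shakers are far left. I'll triangulate next.

```bash
cat > h.py <<'E'
from plant import r, vision
import cv2, numpy as np
from scipy.spatial.transform import Rotation as R
def cam(c):
    p=vision.camera_params(c)
    if c=="wrist":
        s=r.state(); T=np.eye(4); T[:3,:3]=R.from_quat(s["ee_rot"]).as_matrix(); T[:3,3]=s["tool_pos"]
        M=T@p["tool_from_camera"]
    else:
        M=np.eye(4); M[:3,:3]=R.from_quat(p["orientation"]).as_matrix(); M[:3,3]=p["origin"]
    return p,M
def px(c,uv,z,pm=None):
    p,M=pm or cam(c)
    uv=np.atleast_2d(uv).astype(float)
    d=np.c_[(uv[:,0]-p["cx"])/p["fx"],(uv[:,1]-p["cy"])/p["fy"],np.ones(len(uv))]@M[:3,:3].T
    o=M[:3,3]; return o+d*((z-o[2])/d[:,2])[:,None]
def proj(c,X,pm=None):
    p,M=pm or cam(c); q=(np.atleast_2d(X)-M[:3,3])@M[:3,:3]
    return np.c_[p["fx"]*q[:,0]/q[:,2]+p["cx"],p["fy"]*q[:,1]/q[:,2]+p["cy"]]
def yaw():
    x=R.from_quat(r.state()["ee_rot"]).as_matrix()[:,0]; return np.degrees(np.arctan2(x[1],x[0]))
E
python3 - <<'E'
from h import *
np.set_printoptions(precision=4,suppress=True)
z=lambda L:np.array(L)/2.15+[130,150]
f=px("top",z([(415,155),(481,186),(449,250),(382,218)]),.109); print(f,f.mean(0))
d=(f[1]+f[2]-f[0]-f[3])[:2]; print("handle dir yaw",np.degrees(np.arctan2(d[1],d[0])))
print("sleeve,end",px("top",z([(490,235),(540,255)]),.1)[:,:2])
for n,p,h in(("flour",(88,30),.118),("sugar",(60,112),.122),("jar",(698,245),.066),("bell",(720,318),.05),("pan",(600,280),.04),("traycorner",(410,95),.08),("mill",(375,12),.07),("cut corner",(240,75),.04)):
  print(n,px("top",z([p]),h)[0,:2])
print("edge front",px("top",z([(0,118),(395,290),(610,380)]),0)[:,:2])
print(yaw(), R.from_quat(r.state()["ee_rot"]).as_matrix())
E
```

```text
[[ 0.5129 -0.0353  0.109 ]
 [ 0.5067 -0.1392  0.109 ]
 [ 0.403  -0.1327  0.109 ]
 [ 0.4092 -0.0284  0.109 ]] [ 0.4579 -0.0839  0.109 ]
handle dir yaw -93.41688810077684
sleeve,end [[ 0.4476 -0.1771]
 [ 0.4479 -0.2524]]
flour [0.5016 0.4777]
sugar [0.3715 0.4562]
jar [ 0.5581 -0.4554]
bell [ 0.4745 -0.5214]
pan [ 0.4626 -0.3457]
traycorner [0.6039 0.0104]
mill [0.7093 0.1116]
cut corner [0.5478 0.2646]
edge front [[ 0.3541  0.5841]
 [ 0.342  -0.076 ]
 [ 0.3407 -0.4127]]
20.10200301094599 [[ 0.9391  0.3437 -0.    ]
 [ 0.3437 -0.9391 -0.    ]
 [-0.      0.     -1.    ]]
```

```bash
cat >> h.py <<'E'
def to(x,y,z,yw=None):
    s=r.state(); M=R.from_quat(s["ee_rot"]).as_matrix()
    d=M.T@(np.array([x,y,z])-s["tool_pos"])*100
    t=0 if yw is None else -((yw-yaw()+180)%360-180)
    print("shift cm",np.round(d,2),"turn",round(t,2),"t",s["t"])
E
python3 -c "
from h import *
to(.45,-.2,.25,86.6)"
```

```text
shift cm [ 35.39 -30.75  -1.87] turn -66.5 t 0.8
```

Emit:
move_arm(
  plan=[
    [1,35.4,-30.8,-1.9,-66.5],
    [1,35.4,-30.8,-1.9,-66.5],
    [1,35.4,-30.8,-1.9,-66.5],
    [1,35.4,-30.8,-1.9,-66.5],
    [1,35.4,-30.8,-1.9,-66.5],
  ],
)

```text
t: 1.3
tool_pos: [0.3447, -0.39, 0.2418]
ee_rot: [0.851, 0.526, -0.0, 0.0]
ft_force: [1.0, -1.1, -0.3]
opening: 0.999
finger_force: 0.0
```

```bash
python3 -c "
from h import *
to(.45,-.2,.25,86.6)"
```

```text
shift cm [21.7   0.91 -0.83] turn -23.19 t 1.3
```

Emit:
move_arm(
  plan=[
    [1,21.7,0.9,-0.8,-23.2],
    [1,21.7,0.9,-0.8,-23.2],
    [1,21.7,0.9,-0.8,-23.2],
    [1,21.7,0.9,-0.8,-23.2],
    [1,21.7,0.9,-0.8,-23.2],
  ],
)

```text
t: 1.8
tool_pos: [0.4529, -0.1969, 0.2502]
ee_rot: [0.727, 0.686, 0.001, 0.0]
ft_force: [-0.4, 0.5, -0.7]
opening: 1.003
finger_force: 0.0
```

Run:
```python
from h import *
s=r.state(); print(s["tool_pos"],yaw(),s["joints"],s["joint_vel"].max() if hasattr(s["joint_vel"],'max') else s["joint_vel"])
a=vision.get_image("wrist"); cv2.imwrite("pics/w1.png",a)
np.save("pm.npy",cam("wrist")[1])
for t in("board","keeper"):
  D=vision.silhouettes("wrist",t); print(t,[(d["conf"],np.round(d["box"])) for d in D])
  if D: np.save(t+".npy",D[0]["mask"])
```

```text
[ 0.45290908 -0.19689335  0.25018124] 86.67995782761909 [ 0.69160653  0.2793459  -0.43927598  1.90362901  0.13861062  0.98644465
  0.13282736] 0.061025395478300624
board [(0.86, array([318., 141., 188., 281.]))]
keeper [(0.97, array([318., 190.,  48.,  46.]))]
```

View pics/w1.png

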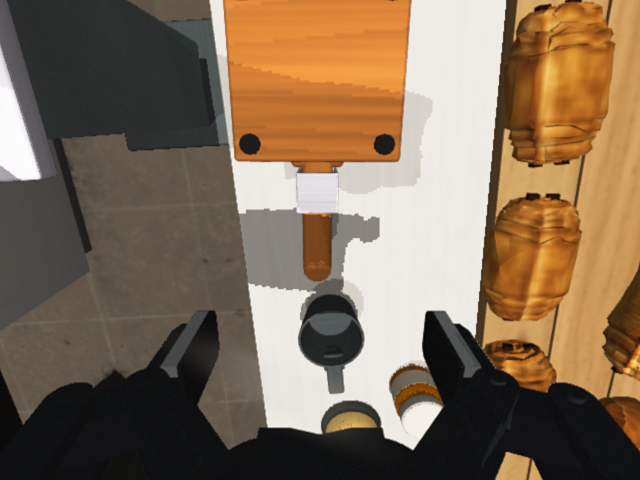

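The handle's centreline is at u≈317, with its end at v≈281. The sleeve is at (318,190) and the board's near edge at v≈160 (u 235–401). The small pan lies just beyond the handle end, at (331,335).

Run:
```python
from h import *
np.set_printoptions(precision=4,suppress=True)
pm=(vision.camera_params("wrist"),np.load("pm.npy"))
print("feet",px("wrist",[(249,144),(384,145)],.109,pm)[:,:2])
print("edge top",px("wrist",[(236,160),(400,161)],.103,pm)[:,:2])
print("plate upper edges",px("wrist",[(224,5),(410,5)],.103,pm)[:,:2])
print("handle top ctr @245, end",px("wrist",[(303,245),(331,245),(317,281)],.091,pm)[:,:2])
k=np.load("keeper.npy"); v,u=np.where(k); print("keeper px",u.min(),u.max(),v.min(),v.max())
print("keeper near, far",px("wrist",[(318,172),(318,212)],.0935,pm)[:,:2])
m=np.load("board.npy")&~k
for row in(220,235,250,265): c=np.where(m[row,280:360])[0]+280; print(row,c.min(),c.max(),px("wrist",[(c.min(),row),(c.max()+1,row)],.0835,pm)[:,0].mean())
```

```text
feet [[ 0.4032 -0.1304]
 [ 0.5063 -0.1371]]
edge top [[ 0.3903 -0.1424]
 [ 0.52   -0.1506]]
plate upper edges [[ 0.396  -0.0364]
 [ 0.5255 -0.0438]]
handle top ctr @245, end [[ 0.4372 -0.221 ]
 [ 0.4622 -0.2225]
 [ 0.4476 -0.257 ]]
keeper px 296 338 167 212
keeper near, far [[ 0.4544 -0.1569]
 [ 0.4524 -0.1909]]
220 302 331 0.4509030330783482
235 303 331 0.4505091519638502
250 302 331 0.4491868733658868
265 303 331 0.4487565130378739
```

```bash
python3 - <<'E'
from h import *
to(.4497,-.2253,.12,86.4); to(.4497,-.2253,.064,86.4)
E
cat > path.py <<'E'
import numpy as np
H=np.array([(-30,0),(30,0),(40,16),(66,76),(66,103),(58,109),(-58,109)],float); P=np.array([-145,83.5])
def path(ths):
    out=[];i=1;base=30.;dev=0
    # exterior edge angles (angle the pair must have turned for edge i->i+1 to lie down)
    e=[np.degrees(np.arctan2(*(H[k+1]-H[k])[::-1])) for k in range(len(H)-1)]
    for th in ths:
        while i<len(H)-1 and th>e[i]+1e-9:
            base+=np.linalg.norm(H[i+1]-H[i]); i+=1
        a=np.radians(th); d=P-H[i]
        out.append((base+np.cos(a)*d[0]+np.sin(a)*d[1], -np.sin(a)*d[0]+np.cos(a)*d[1]))
    return np.array(out)
if __name__=="__main__":
    th=np.arange(0,181,4); q=path(th)
    for t,(s,z) in zip(th,q): print(t,round((s+145)/10,2),round((z-83.5)/10,2))
E
python3 path.py
```

```text
shift cm [-2.39  0.03 12.96] turn 0.03 t 1.95
shift cm [-2.39  0.03 18.56] turn 0.03 t 1.95
0 0.0 0.0
4 0.63 1.2
8 1.33 2.35
12 2.12 3.46
16 2.98 4.5
20 3.91 5.48
24 4.91 6.4
28 5.97 7.24
32 7.08 8.0
36 8.25 8.69
40 9.46 9.3
44 10.71 9.81
48 12.0 10.24
52 13.31 10.58
56 14.64 10.83
60 15.98 11.05
64 17.34 11.24
68 18.72 11.49
72 20.12 11.95
76 21.55 12.3
80 23.0 12.56
84 24.47 12.71
88 25.94 12.76
92 27.41 12.81
96 28.89 12.84
100 30.37 12.77
104 31.84 12.59
108 33.29 12.32
112 34.72 11.94
116 36.12 11.47
120 37.49 10.9
124 38.81 10.23
128 40.08 9.48
132 41.3 8.64
136 42.45 7.71
140 43.54 6.71
144 44.55 5.65
148 45.49 4.57
152 46.35 3.43
156 47.13 2.24
160 47.83 0.99
164 48.44 -0.3
168 48.95 -1.64
172 49.37 -3.0
176 49.7 -4.39
180 49.93 -5.8
```

Emit:
move_arm(
  plan=[
    [1,-2.4,0,5,0],
    [1,-2.4,0,10,0],
    [1,-2.4,0,14,0],
    [1,-2.4,0,17,0],
    [1,-2.4,0,18.6,0],
  ],
)

```text
t: 2.45
tool_pos: [0.4458, -0.2277, 0.0605]
ee_rot: [0.731, 0.683, -0.001, -0.002]
ft_force: [0.4, 0.3, -0.1]
opening: 1.001
finger_force: 0.0
```

Emit:
move_arm(
  plan=[
    [-1,0,0,0,0],
    [-1,0,0,0,0],
    [-1,0,0,0,0],
    [-1,0,0,0,0],
    [-1,0,0,0,0],
  ],
  squeeze=12,
)

```text
t: 2.95
tool_pos: [0.4491, -0.2268, 0.0643]
ee_rot: [0.73, 0.684, 0.0, 0.001]
ft_force: [-0.9, -0.9, 1.3]
opening: 0.294
finger_force: 25.8
```

Emit:
move_arm(
  plan=[
    [-1,0,0,0,0],
    [-1,0,0,0,0],
  ],
  squeeze=12,
)

```text
t: 3.15
tool_pos: [0.4491, -0.2268, 0.0639]
ee_rot: [0.73, 0.684, 0.0, 0.001]
ft_force: [0.3, -2.1, 1.7]
opening: 0.295
finger_force: 25.9
```

Run:
```python
from h import *
s=r.state(); print(s["finger_force"],s["tool_pos"],yaw(),s["ft_force"],s["wrist_torque"])
```

```text
25.897156298160553 [ 0.44910454 -0.22679611  0.06387996] 86.24886764879685 [ 0.29970455 -2.13102354  1.69747833] [-0.309486    0.03486811 -0.01937569]
```

Emit:
move_arm(
  plan=[
    [-0.44,0,0,0,0],
    [-0.44,0,0,0,0],
  ],
  squeeze=12,
)

```text
t: 3.35
tool_pos: [0.4491, -0.2267, 0.0636]
ee_rot: [0.73, 0.684, 0.0, 0.001]
ft_force: [0.4, -2.6, 2.5]
opening: 0.297
finger_force: 25.9
```

Emit:
move_arm(
  plan=[
    [-0.41,0,0,0,0],
    [-0.41,0,0,0,0],
  ],
)

```text
t: 3.55
tool_pos: [0.4489, -0.2265, 0.0635]
ee_rot: [0.73, 0.684, 0.0, 0.0]
ft_force: [0.3, -2.5, 2.7]
opening: 0.298
finger_force: 25.9
```

Emit:
move_arm(
  plan=[
    [-0.39,0,0,0,0],
    [-0.39,0,0,0,0],
  ],
)

```text
t: 3.75
tool_pos: [0.4485, -0.2255, 0.0631]
ee_rot: [0.73, 0.684, 0.0, -0.001]
ft_force: [0.6, -0.1, -0.4]
opening: 0.303
finger_force: 0.1
```

Emit:
move_arm(
  plan=[
    [-0.4,0,0,0,0],
    [-0.4,0,0,0,0],
  ],
)

```text
t: 3.95
tool_pos: [0.4485, -0.2255, 0.0631]
ee_rot: [0.73, 0.684, 0.0, -0.001]
ft_force: [-0.3, 0.8, 0.6]
opening: 0.298
finger_force: 10.4
```

Emit:
move_arm(
  plan=[
    [-0.403,0.3,0,-0.6,0],
    [-0.403,0.63,0,-1.2,0],
    [-0.403,1.0,0,-1.78,0],
    [-0.403,1.33,0,-2.35,0],
    [-0.403,1.7,0,-2.9,0],
  ],
)

```text
t: 4.45
tool_pos: [0.4497, -0.2086, 0.0929]
ee_rot: [0.73, 0.684, -0.0, -0.0]
ft_force: [-0.6, 1.6, -2.8]
opening: 0.3
finger_force: 13.8
```

Run:
```python
from h import *
s=r.state(); print(s["finger_force"],s["tool_pos"],yaw(),s["ft_force"],s["wrist_torque"])
cv2.imwrite("pics/sA.png",cv2.resize(vision.get_image("scene")[170:350,190:490],None,fx=2,fy=2))
```

```text
13.755773305892944 [ 0.44968912 -0.20862634  0.09289936] 86.2953332486694 [-0.57061076  1.58543585 -2.81934292] [0.17683736 0.00458227 0.06051351]
```

View pics/sA.png

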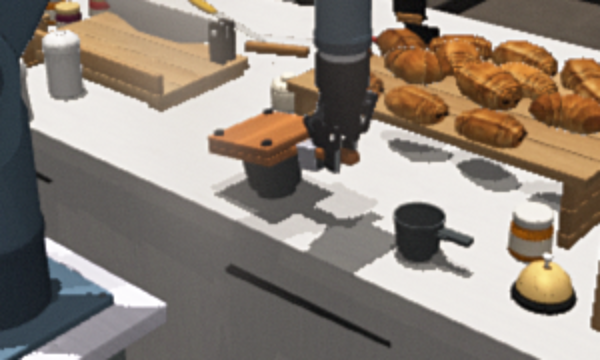

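The picture shows the pair tilting about the mould's foot, with the handle held in the fingers at about (335,150). The swing works, so I continue.

Emit:
move_arm(
  plan=[
    [-0.403,0.85,0,-1.08,0],
    [-0.403,1.75,0,-2.09,0],
    [-0.403,2.71,0,-3.04,0],
    [-0.403,3.74,0,-3.92,0],
    [-0.403,4.82,0,-4.72,0],
  ],
)

```text
t: 5.0
tool_pos: [0.4532, -0.1603, 0.1406]
ee_rot: [0.73, 0.684, 0.0, 0.0]
ft_force: [0.6, -0.0, -2.2]
opening: 0.303
finger_force: 14.3
```

Emit:
move_arm(
  plan=[
    [-0.403,1.14,0,-0.73,0],
    [-0.403,2.33,0,-1.38,0],
    [-0.403,3.56,0,-1.94,0],
    [-0.403,4.83,0,-2.41,0],
    [-0.403,6.13,0,-2.8,0],
  ],
)

```text
t: 5.5
tool_pos: [0.457, -0.0988, 0.1679]
ee_rot: [0.73, 0.684, 0.0, -0.0]
ft_force: [-0.4, 0.4, -2.8]
opening: 0.303
finger_force: 15.6
```

Emit:
move_arm(
  plan=[
    [-0.403,1.32,0,-0.29,0],
    [-0.403,2.66,0,-0.52,0],
    [-0.403,4.01,0,-0.72,0],
    [-0.403,5.38,0,-0.94,0],
    [-0.403,6.77,0,-1.3,0],
  ],
)

```text
t: 6.0
tool_pos: [0.4617, -0.0323, 0.1813]
ee_rot: [0.73, 0.684, -0.0, 0.001]
ft_force: [-1.7, -2.8, 5.1]
opening: 0.301
finger_force: 17.5
```

Run:
```python
from h import *
s=r.state(); print(s["finger_force"],s["tool_pos"],yaw(),s["ft_force"],s["wrist_torque"])
cv2.imwrite("pics/sB.png",cv2.resize(vision.get_image("scene")[150:330,190:490],None,fx=2,fy=2))
```

```text
17.501285076141357 [ 0.4617346  -0.03225898  0.1812569 ] 86.2479927953865 [-1.65457999 -2.77384833  5.14889837] [-0.76098662  0.49550433  0.05355269]
```

View pics/sB.png

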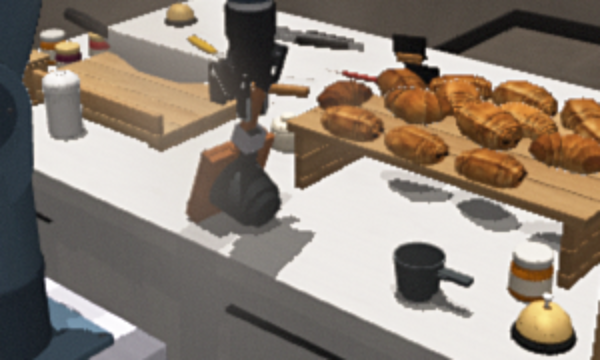

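The pair now stands on the board's far edge at about (205,215), near vertical, and is still closed.

Emit:
move_arm(
  plan=[
    [-0.403,1.41,0,-0.45,0],
    [-0.403,2.85,0,-0.75,0],
    [-0.403,4.31,0,-0.95,0],
    [-0.403,5.78,0,-1.05,0],
    [-0.403,7.25,0,-1.06,0],
  ],
)

```text
t: 6.55
tool_pos: [0.4665, 0.0408, 0.1921]
ee_rot: [0.73, 0.684, 0.0, 0.001]
ft_force: [-1.3, -1.8, 4.1]
opening: 0.302
finger_force: 17.9
```

Emit:
move_arm(
  plan=[
    [-0.403,1.48,0,-0.05,0],
    [-0.403,2.96,0,-0.03,0],
    [-0.403,4.43,0,0.09,0],
    [-0.403,5.9,0,0.32,0],
    [-0.403,7.33,0,0.64,0],
  ],
)

```text
t: 7.05
tool_pos: [0.4709, 0.1144, 0.1853]
ee_rot: [0.73, 0.684, 0.0, 0.0]
ft_force: [-0.3, -1.6, 1.5]
opening: 0.3
finger_force: 17.9
```

Emit:
move_arm(
  plan=[
    [-0.403,1.42,0,0.42,0],
    [-0.403,2.8,0,0.94,0],
    [-0.403,4.15,0,1.56,0],
    [-0.403,5.45,0,2.27,0],
    [-0.403,6.69,0,3.07,0],
  ],
)

```text
t: 7.55
tool_pos: [0.4753, 0.1824, 0.1547]
ee_rot: [0.73, 0.684, 0.001, -0.0]
ft_force: [-1.6, 1.3, 2.5]
opening: 0.302
finger_force: 18.7
```

Run:
```python
from h import *
cv2.imwrite("pics/sC.png",cv2.resize(vision.get_image("scene")[150:330,190:490],None,fx=2,fy=2))
```

```text
(no output)
```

View pics/sC.png

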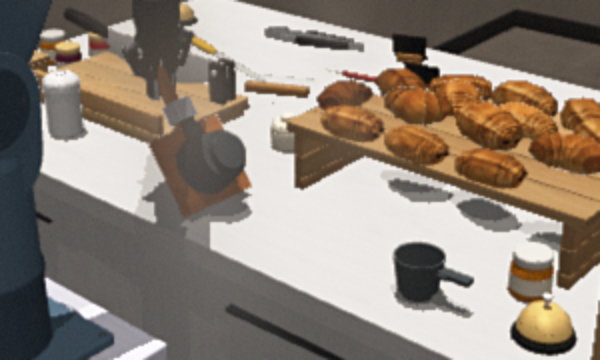

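The pair leans past vertical at about 130°, resting on its board edge at (220,205), with the sleeve and handle up in the gripper at (175,100). I lower on.

Emit:
move_arm(
  plan=[
    [-0.403,1.19,0,0.89,0],
    [-0.403,2.31,0,1.85,0],
    [-0.403,3.36,0,2.89,0],
    [-0.403,4.34,0,3.96,0],
    [-0.403,5.24,0,5.07,0],
  ],
)

```text
t: 8.1
tool_pos: [0.479, 0.2346, 0.1032]
ee_rot: [0.729, 0.684, 0.001, -0.0]
ft_force: [-0.8, 5.1, 3.5]
opening: 0.303
finger_force: 19.1
```

Emit:
move_arm(
  plan=[
    [-0.403,0.82,0,1.16,0],
    [-0.403,1.39,0,2.07,0],
    [-0.403,1.9,0,3.01,0],
    [-0.403,2.37,0,3.97,0],
    [-0.403,2.77,0,4.97,0],
  ],
)

```text
t: 8.6
tool_pos: [0.4805, 0.2613, 0.053]
ee_rot: [0.729, 0.684, 0.001, -0.0]
ft_force: [0.3, 5.0, 1.4]
opening: 0.308
finger_force: 18.9
```

Emit:
move_arm(
  plan=[
    [-0.403,0.47,0,1.35,0],
    [-0.403,0.77,0,2.38,0],
    [-0.403,1.0,0,3.42,0],
    [-0.403,1.12,0,4.1,0],
    [-0.403,1.2,0,4.65,0],
  ],
)

```text
t: 9.1
tool_pos: [0.4809, 0.2713, 0.0063]
ee_rot: [0.73, 0.684, -0.001, 0.0]
ft_force: [-0.1, 2.9, -1.1]
opening: 0.302
finger_force: 18.6
```

Emit:
move_arm(
  plan=[
    [-0.403,0,0,0,0],
    [-0.403,0,0,0.1,0],
  ],
)

```text
t: 9.3
tool_pos: [0.481, 0.2711, 0.0061]
ee_rot: [0.73, 0.684, -0.0, 0.0]
ft_force: [-0.4, 2.4, -1.1]
opening: 0.299
finger_force: 18.6
```

Run:
```python
from h import *
s=r.state(); print(s["finger_force"],s["tool_pos"],yaw(),s["ft_force"],s["wrist_torque"])
cv2.imwrite("pics/sD.png",vision.get_image("wrist"))
cv2.imwrite("pics/sD2.png",vision.get_image("scene"))
```

```text
18.557589948177338 [0.48101961 0.27110269 0.00613046] 86.24353167314585 [-0.42412439  2.40700716 -1.07157765] [0.40851123 0.15177519 0.00783599]
```

View pics/sD2.png

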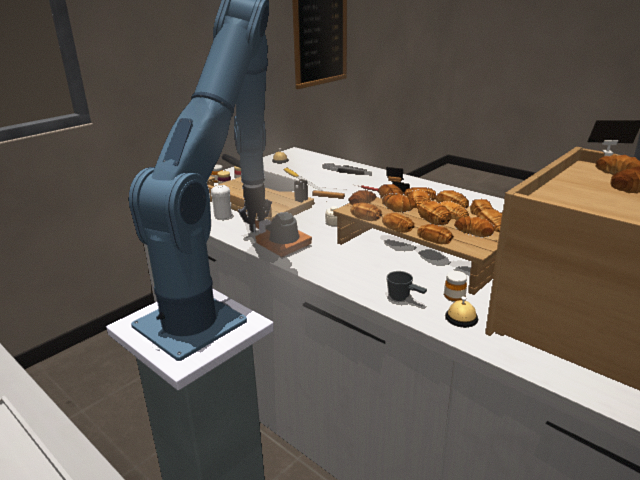

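The pair now stands upside down on the board at about (285,235) in the scene picture, mould foot up. I settle it and release.

Emit:
move_arm(
  plan=[
    [-0.403,0,0,0.05,0],
    [-0.403,0,0,0.05,0],
    [-0.35,0,0,0.05,0],
    [-0.2,0,0,0.05,0],
    [0,0,0,0.05,0],
  ],
)

```text
t: 9.9
tool_pos: [0.4811, 0.2713, 0.0057]
ee_rot: [0.73, 0.684, -0.0, 0.0]
ft_force: [-0.8, -0.8, 0.5]
opening: 0.501
finger_force: 0.0
```

Emit:
move_arm(
  plan=[
    [0.1,0,0,0,0],
    [0.1,0,0,-4,0],
    [0.1,0,0,-9,0],
    [0.1,-2,0,-14,0],
    [0.1,-5,0,-18,0],
  ],
)

```text
t: 10.4
tool_pos: [0.4784, 0.2256, 0.1853]
ee_rot: [0.729, 0.685, 0.002, -0.0]
ft_force: [2.0, -0.3, 0.4]
opening: 0.549
finger_force: 0.0
```

Emit:
move_arm(
  plan=[
    [0.1,0,0,0,0],
    [0.1,0,0,0,0],
  ],
)

```text
t: 10.6
tool_pos: [0.479, 0.2234, 0.1836]
ee_rot: [0.73, 0.683, 0.001, 0.001]
ft_force: [-0.4, -0.8, -0.3]
opening: 0.55
finger_force: 0.0
```

Run:
```python
from h import *
s=r.state(); print(s["finger_force"],s["tool_pos"],yaw(),s["ft_force"],s["joints"])
np.save("pm.npy",cam("wrist")[1])
a=vision.get_image("wrist"); cv2.imwrite("pics/w2.png",a)
for t in("board","keeper","mould"):
  D=vision.silhouettes("wrist",t); print(t,[(d["conf"],np.round(d["box"])) for d in D])
  if D: np.save(t+".npy",D[0]["mask"])
```

```text
0.0 [0.47899532 0.22336311 0.18359103] 86.16065653620572 [-0.40192852 -0.80385666 -0.32083094] [-0.10577709  0.44369869 -0.52701304  1.88106084  0.2833691   0.88839968
 -0.83779781]
board [(0.79, array([319., 249., 150., 255.]))]
keeper [(0.85, array([319., 225.,  43.,  50.]))]
mould [(0.97, array([317., 309., 106., 205.]))]
```

View pics/w2.png

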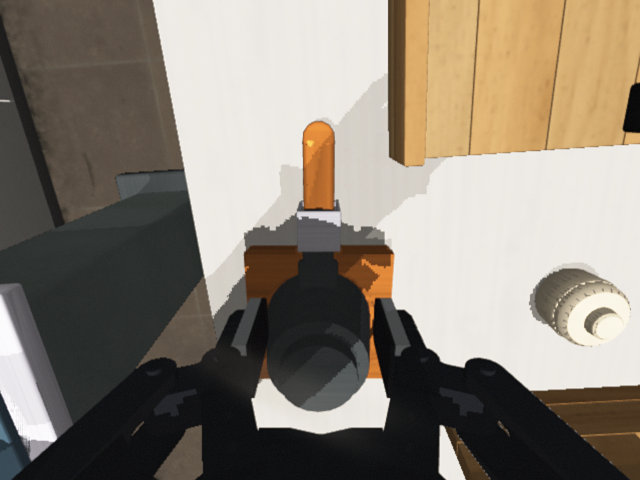

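The sleeve's top is at about u 298–340, v 212–248. The handle runs up to v 122, and the board's front face is at u 246–392. Everything is upright and closed.

Run:
```python
from h import *
np.set_printoptions(precision=4,suppress=True)
pm=(vision.camera_params("wrist"),np.load("pm.npy"))
print("sleeve top",px("wrist",[(298,212),(340,212),(298,249),(340,249)],.0525,pm)[:,:2])
print("handle",px("wrist",[(304,150),(334,150),(304,195),(333,195),(318,121)],.033,pm)[:,:2])
print("board edge",px("wrist",[(246,262),(393,262)],.033,pm)[:,:2])
k=np.load("keeper.npy"); v,u=np.where(k); print(u.min(),u.max(),v.min(),v.max())
m=np.load("mould.npy")
print("foot top guess", [(row,(np.where(m[row])[0].min(),np.where(m[row])[0].max())) for row in range(300,412,10) if m[row].any()])
```

```text
sleeve top [[0.4629 0.236 ]
 [0.4958 0.2338]
 [0.4602 0.2052]
 [0.4943 0.2029]]
handle [[0.4705 0.2813]
 [0.4943 0.2797]
 [0.4676 0.2452]
 [0.4915 0.2435]
 [0.4832 0.3024]]
board edge [[0.4117 0.189 ]
 [0.541  0.1802]]
297 341 202 251
foot top guess [(300, (np.int64(270), np.int64(367))), (310, (np.int64(268), np.int64(369))), (320, (np.int64(268), np.int64(369))), (330, (np.int64(268), np.int64(370))), (340, (np.int64(267), np.int64(369))), (350, (np.int64(267), np.int64(369))), (360, (np.int64(267), np.int64(370))), (370, (np.int64(268), np.int64(368))), (380, (np.int64(271), np.int64(365))), (390, (np.int64(278), np.int64(358))), (400, (np.int64(288), np.int64(348))), (410, (np.int64(308), np.int64(328)))]
```

Run:
```python
from h import *
to(.479,.224,.018)
```

```text
shift cm [-0.03  0.24 16.33] turn 0 t 10.8
```

Emit:
move_arm(
  plan=[
    [0.3,0,0.1,4,0],
    [0.3,0,0.1,8,0],
    [0.3,0,0.1,12,0],
    [0.3,0,0.1,15,0],
    [0.3,0,0.1,16.4,0],
  ],
)

```text
t: 11.3
tool_pos: [0.4764, 0.2236, 0.015]
ee_rot: [0.729, 0.684, -0.003, -0.001]
ft_force: [-0.3, 0.1, 0.2]
opening: 0.646
finger_force: 0.0
```

Emit:
move_arm(
  plan=[
    [0.3,0,0,0,0],
    [0.3,0,0,0,0],
  ],
)

```text
t: 11.5
tool_pos: [0.4794, 0.2247, 0.0192]
ee_rot: [0.729, 0.684, 0.0, -0.0]
ft_force: [0.0, 0.8, -0.3]
opening: 0.647
finger_force: 0.0
```

Emit:
move_arm(
  plan=[
    [-0.1,0,0,0,0],
    [-0.3,0,0,0,0],
    [-1,0,0,0,0],
    [-1,0,0,0,0],
    [-1,0,0,0,0],
  ],
  squeeze=20,
)

```text
t: 12.0
tool_pos: [0.4798, 0.2246, 0.0201]
ee_rot: [0.73, 0.684, 0.001, 0.0]
ft_force: [-2.1, -0.5, 7.4]
opening: 0.405
finger_force: 23.3
```

Emit:
move_arm(
  plan=[
    [-1,0.8,0,0,0],
    [-1,1.6,0,0,0],
    [-1,2.4,0,0,0],
    [-1,3.2,0,0,0],
    [-1,4.0,0,0,0],
  ],
)

```text
t: 12.5
tool_pos: [0.4828, 0.2642, 0.0198]
ee_rot: [0.73, 0.683, 0.001, 0.001]
ft_force: [1.0, -1.6, 5.9]
opening: 0.406
finger_force: 23.0
```

Emit:
move_arm(
  plan=[
    [-1,0.3,0,0,0],
    [-1,0.3,0,0,0],
    [-1,0.3,0,0,0],
  ],
)

```text
t: 12.8
tool_pos: [0.4826, 0.267, 0.0193]
ee_rot: [0.73, 0.684, 0.001, 0.0]
ft_force: [0.2, -1.7, 7.2]
opening: 0.408
finger_force: 22.3
```

Run:
```python
from h import *
np.set_printoptions(precision=4,suppress=True)
s=r.state(); print(s["finger_force"],s["opening"],s["tool_pos"],yaw(),s["ft_force"])
a=vision.get_image("wrist"); cv2.imwrite("pics/w3.png",a); pm=cam("wrist")
D={t:vision.silhouettes("wrist",t) for t in("board","keeper","mould")}
for t in D: print(t,[(round(d["conf"],2),np.round(d["box"])) for d in D[t]])
```

```text
22.335190884768963 0.4077045289732112 [0.4826 0.267  0.0193] 86.26482813671164 [ 0.2346 -1.7134  7.2218]
board [(0.61, array([318., 357., 271., 246.]))]
keeper [(0.69, array([320., 342.,  98., 119.]))]
mould [(0.96, array([319., 418.,  64.,  32.]))]
```

Emit:
move_arm(
  plan=[
    [-1,0.1,0,0,0],
    [-1,0.2,0,0,0],
    [-1,0.2,0,0,0],
  ],
)

```text
t: 13.3
tool_pos: [0.4826, 0.2673, 0.0188]
ee_rot: [0.73, 0.683, -0.001, 0.001]
ft_force: [0.8, -3.9, 5.3]
opening: 0.403
finger_force: 21.5
```

Emit:
move_arm(
  plan=[
    [-0.15,0,0,0,0],
    [0.0,0,0,0,0],
    [0.2,0,0,0,0],
    [0.2,0,0,0,0],
    [0.2,0,0,-3,0],
  ],
)

```text
t: 13.8
tool_pos: [0.4793, 0.2675, 0.046]
ee_rot: [0.729, 0.684, -0.003, -0.001]
ft_force: [0.3, -0.9, 0.7]
opening: 0.596
finger_force: 0.0
```

Emit:
move_arm(
  plan=[
    [0.2,0,0,-5,0],
    [0.2,-1,0,-10,0],
    [0.2,-3,0,-15,0],
    [0.2,-4,0,-16.5,0],
    [0.2,-4,0,-16.5,0],
  ],
)

```text
t: 14.3
tool_pos: [0.4815, 0.2281, 0.2168]
ee_rot: [0.731, 0.683, 0.003, 0.002]
ft_force: [0.3, 0.1, -0.4]
opening: 0.598
finger_force: 0.0
```

Run:
```python
from h import *
np.set_printoptions(precision=4,suppress=True)
s=r.state(); print(s["tool_pos"],yaw())
np.save("pm.npy",cam("wrist")[1])
a=vision.get_image("wrist"); cv2.imwrite("pics/w3.png",a)
for t in("board","keeper","mould"):
  D=vision.silhouettes("wrist",t); print(t,[(d["conf"],np.round(d["box"])) for d in D])
```

```text
[0.4815 0.2281 0.2168] 86.13056580295768
board [(0.78, array([317., 244., 133., 231.])), (0.73, array([318., 295.,  94., 180.]))]
keeper []
mould [(0.67, array([318., 294.,  99., 178.]))]
```

View pics/w3.png

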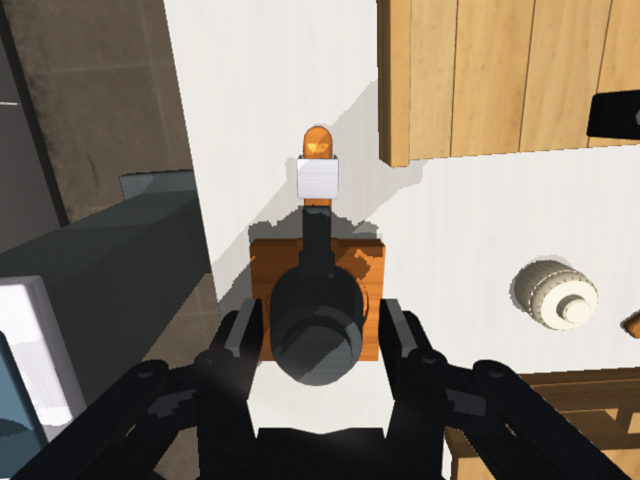

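The sleeve is now at v 156–200, outward of the end of the mould's handle at v≈207, so the mould is free. The foot's rear edge is at about (318,385).

Run:
```python
from h import *
np.set_printoptions(precision=4,suppress=True)
pm=(vision.camera_params("wrist"),np.load("pm.npy"))
print(px("wrist",[(318,385),(318,319)],.109,pm)[:,:2], "shoulder",px("wrist",[(271,310),(364,310)],.093,pm)[:,:2],"hend",px("wrist",[(317,207)],.048,pm))
# prediction of foot circle outline for a centre guess
for c in([.4725,.1265],[.4735,.123]):
  a=np.radians([0,90,180,270]); X=np.c_[c[0]+.03*np.cos(a),c[1]+.03*np.sin(a),np.full(4,.109)]
  print(c,proj("wrist",X,pm).round().tolist())
img=cv2.imread("pics/w3.png",0)
g=img[280:395,318].astype(int); print(g[::4].tolist()); print([(u,int(img[345,u])) for u in range(262,376,4)])
```

```text
[[0.4713 0.094 ]
 [0.4758 0.1583]] shoulder [[0.4363 0.16  ]
 [0.5143 0.1545]] hend [[0.4802 0.2348 0.048 ]]
[0.4725, 0.1265] [[353.0, 351.0], [314.0, 321.0], [281.0, 355.0], [319.0, 382.0]]
[0.4735, 0.123] [[354.0, 354.0], [316.0, 325.0], [282.0, 358.0], [321.0, 386.0]]
[27, 29, 27, 27, 25, 27, 26, 33, 46, 27, 25, 26, 45, 46, 43, 44, 42, 42, 46, 46, 44, 87, 89, 89, 92, 98, 102, 228, 227]
[(262, 59), (266, 75), (270, 57), (274, 29), (278, 32), (282, 28), (286, 30), (290, 33), (294, 42), (298, 43), (302, 42), (306, 40), (310, 42), (314, 42), (318, 41), (322, 45), (326, 42), (330, 43), (334, 41), (338, 44), (342, 85), (346, 84), (350, 42), (354, 88), (358, 86), (362, 108), (366, 143), (370, 145), (374, 145)]
```

Run:
```python
from h import *
to(.473,.124,.14)
```

```text
shift cm [-10.53   0.15   7.23] turn 0 t 14.5
```

Emit:
move_arm(
  plan=[
    [1,-4,0,0,0],
    [1,-8,0.1,2,0],
    [1,-10.5,0.15,5,0],
    [1,-10.5,0.15,7.2,0],
    [1,-10.5,0.15,7.2,0],
  ],
)

```text
t: 15.0
tool_pos: [0.4711, 0.1231, 0.1381]
ee_rot: [0.73, 0.684, -0.003, -0.002]
ft_force: [-0.0, 0.6, -0.2]
opening: 0.999
finger_force: 0.0
```

Run:
```python
from h import *
to(.473,.124,.093)
print(r.state()["tool_pos"],r.state()["opening"])
```

```text
shift cm [0.11 0.22 4.51] turn 0 t 15.0
[0.47108462 0.12308876 0.13809979] 0.9987229871594411
```

Emit:
move_arm(
  plan=[
    [1,0,0,1.5,0],
    [1,0,0,3,0],
    [1,0,0,4.2,0],
    [1,0,0,4.7,0],
    [1,0,0,4.7,0],
  ],
)

```text
t: 15.5
tool_pos: [0.4737, 0.1246, 0.0943]
ee_rot: [0.729, 0.684, -0.0, -0.0]
ft_force: [-0.4, 0.2, -0.1]
opening: 1.001
finger_force: 0.0
```

Emit:
move_arm(
  plan=[
    [0.6,0,0,0,0],
    [0.4,0,0,0,0],
    [-1,0,0,0,0],
    [-1,0,0,0,0],
    [-1,0,0,0,0],
  ],
  squeeze=50,
)

```text
t: 16.0
tool_pos: [0.4737, 0.1243, 0.0957]
ee_rot: [0.73, 0.684, -0.0, 0.0]
ft_force: [-4.6, 0.2, 9.5]
opening: 0.678
finger_force: 51.2
```

Emit:
move_arm(
  plan=[
    [-1,0,0,-0.5,0],
    [-1,0,0,-1.2,0],
    [-1,0,0,-2,0],
    [-1,0,0,-3,0],
    [-1,0,0,-4,0],
  ],
)

```text
t: 16.5
tool_pos: [0.4741, 0.124, 0.1356]
ee_rot: [0.73, 0.684, 0.0, 0.0]
ft_force: [-0.6, 0.2, -4.7]
opening: 0.677
finger_force: 54.5
```

Emit:
move_arm(
  plan=[
    [-1,0,0,-1.5,0],
    [-1,0,0,-3.5,0],
    [-1,0,0,-5.5,0],
    [-1,0,0,-7.5,0],
    [-1,0,0,-9.5,0],
  ],
)

```text
t: 17.0
tool_pos: [0.4738, 0.124, 0.2311]
ee_rot: [0.73, 0.684, 0.0, 0.0]
ft_force: [0.6, -0.0, -5.2]
opening: 0.673
finger_force: 54.6
```

Run:
```python
from h import *
s=r.state(); print(s["tool_pos"],yaw(),s["ft_force"],s["opening"],s["joints"])
a=vision.get_image("scene")
for t in("bun","board","mould"):
  print(t,[(round(d["conf"],2),np.round(d["box"])) for d in vision.silhouettes("scene",t)], proj("scene",[.473,.124,.05]))
cv2.imwrite("pics/sE.png",cv2.resize(a[150:330,180:480],None,fx=2,fy=2))
to(.465,-.12,.235)
```

```text
[0.47380022 0.12397438 0.23109486] 86.2831511898 [ 0.6150042  -0.00892779 -5.24166728] 0.6730636853690662 [ 0.10578433  0.31256505 -0.54132123  1.92832596  0.19593283  0.95207375
 -0.59332248]
bun [(0.73, array([286., 234.,  22.,  20.]))] [[283.93040888 232.01004243]]
board [(0.89, array([281., 235.,  61.,  42.]))] [[283.93040888 232.01004243]]
mould [(0.94, array([408., 287.,  37.,  32.])), (0.74, array([278., 191.,  41.,  33.]))] [[283.93040888 232.01004243]]
shift cm [-24.39   0.7   -0.53] turn 0 t 17.2
```

View pics/sE.png

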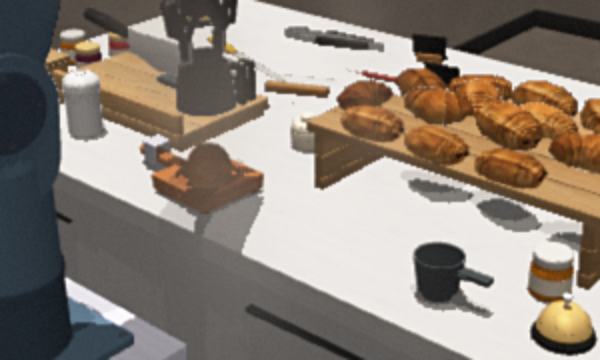

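The mould is lifted clear, and the bun sits upright on the board at (210,165). I carry the mould to the free counter on the right.

Emit:
move_arm(
  plan=[
    [-1,-4,0.1,0,0],
    [-1,-8.5,0.2,0,0],
    [-1,-13,0.4,0,0],
    [-1,-17.5,0.5,0,0],
    [-1,-21,0.6,0,0],
  ],
)

```text
t: 17.7
tool_pos: [0.4648, -0.0889, 0.2283]
ee_rot: [0.73, 0.683, -0.001, -0.001]
ft_force: [0.3, -0.5, -5.2]
opening: 0.674
finger_force: 54.9
```

Emit:
move_arm(
  plan=[
    [-1,-2,0.1,2,0],
    [-1,-3,0.1,6,0],
    [-1,-3,0.1,10,0],
    [-1,-3,0.1,12.5,0],
    [-1,-3,0.1,14,0],
  ],
)

```text
t: 18.2
tool_pos: [0.4627, -0.1154, 0.0863]
ee_rot: [0.73, 0.684, -0.002, -0.002]
ft_force: [0.5, 0.8, -4.2]
opening: 0.675
finger_force: 55.4
```

Emit:
move_arm(
  plan=[
    [-1,0,0,0.3,0],
    [-1,0,0,0.6,0],
    [-1,0,0,0.6,0],
  ],
)

```text
t: 18.5
tool_pos: [0.4656, -0.1158, 0.0838]
ee_rot: [0.73, 0.684, 0.0, 0.0]
ft_force: [0.7, 0.7, -5.0]
opening: 0.676
finger_force: 55.4
```

Still carrying the full weight (−5 N), about 9 mm to go.

Emit:
move_arm(
  plan=[
    [-1,0,0,0.3,0],
    [-1,0,0,0.6,0],
    [-1,0,0,0.75,0],
    [-1,0,0,0.75,0],
  ],
)

```text
t: 18.9
tool_pos: [0.4653, -0.1159, 0.0761]
ee_rot: [0.73, 0.684, -0.0, -0.0]
ft_force: [0.6, -0.1, -4.7]
opening: 0.672
finger_force: 55.5
```

Emit:
move_arm(
  plan=[
    [-1,0,0,0.1,0],
    [-1,0,0,0.2,0],
    [-1,0,0,0.2,0],
  ],
)

```text
t: 19.2
tool_pos: [0.4655, -0.1167, 0.0748]
ee_rot: [0.73, 0.684, -0.0, 0.0]
ft_force: [-3.3, -2.7, 4.4]
opening: 0.676
finger_force: 56.5
```

Contact (force flipped to +4 N). I open gently, then rise.

Emit:
move_arm(
  plan=[
    [0.4,0,0,0,0],
    [0.5,0,0,0,0],
    [0.75,0,0,0,0],
    [1,0,0,0,0],
    [1,0,0,0,0],
  ],
)

```text
t: 19.7
tool_pos: [0.4656, -0.1157, 0.0742]
ee_rot: [0.73, 0.684, 0.0, 0.0]
ft_force: [-0.5, -0.1, 0.0]
opening: 1.0
finger_force: 0.0
```

Emit:
move_arm(
  plan=[
    [1,0,0,-1,0],
    [1,0,0,-4,0],
    [1,0,0,-8,0],
    [1,0,0,-12,0],
    [1,0,0,-16,0],
  ],
)

```text
t: 20.2
tool_pos: [0.4652, -0.1156, 0.2365]
ee_rot: [0.73, 0.684, 0.0, 0.0]
ft_force: [0.8, -0.4, -0.0]
opening: 0.999
finger_force: 0.0
```

Run:
```python
from h import *
s=r.state(); print(s["t"],s["tool_pos"],s["ft_force"],s["opening"])
a=vision.get_image("scene")
cv2.imwrite("pics/sF.png",cv2.resize(a[150:330,180:480],None,fx=2.6,fy=2.6))
vision.get_image("top")
for t in("mould","board","bun","keeper","flour_shaker","sugar_shaker","bell","jam_jar"):
  print(t,[(round(d["conf"],2),np.round(d["box"]).tolist()) for d in vision.silhouettes("top",t)][:3])
print(proj("top",[[.465,-.116,.05],[.473,.124,.05]]))
```

```text
20.2 [ 0.46515032 -0.11561783  0.23646908] [ 0.81587898 -0.36430791 -0.01773974] 0.9988165936526231
mould [(0.87, [416.0, 280.0, 38.0, 16.0]), (0.81, [346.0, 253.0, 30.0, 29.0])]
board [(0.79, [263.0, 222.0, 76.0, 51.0]), (0.2, [345.0, 253.0, 26.0, 29.0])]
bun [(0.64, [273.0, 220.0, 21.0, 21.0]), (0.26, [264.0, 222.0, 77.0, 49.0])]
keeper [(0.49, [234.0, 203.0, 15.0, 10.0])]
flour_shaker [(0.96, [174.0, 172.0, 31.0, 28.0])]
sugar_shaker [(0.62, [161.0, 209.0, 25.0, 22.0])]
bell [(0.65, [346.0, 252.0, 29.0, 30.0]), (0.59, [461.0, 301.0, 29.0, 24.0])]
jam_jar [(0.87, [456.0, 268.0, 18.0, 19.0])]
[[340.77486814 250.85866171]
 [271.63021731 220.21184465]]
```

View pics/sF.png

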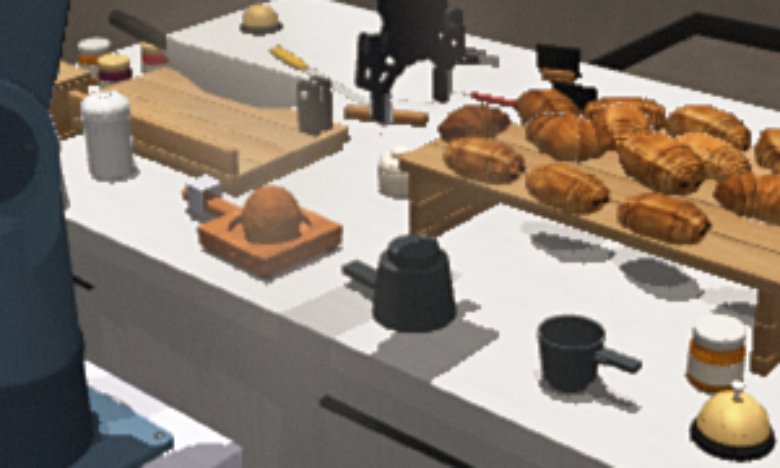

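The bun sits upright on the board at (270,215). The mould stands on the counter clear of it at (415,285). The shakers, jar and bell haven't moved, and the gripper is clear.

```bash
python3 -c "
from plant import r
print(r.job_done())"
```

```text
the job is handed in; nothing more can be done
None
```

The job is handed in at about 20 s: the bun stands right way up on the board, the mould is upside down on its rim clear of the board, and the last pictures show the shakers, jar and bell where they were.

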